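Empty the crushed-can catch tray into the basin

ROBOT

A 6-joint arm with a two-finger parallel gripper is mounted at the origin on the work surface. World frame = base frame: x ahead of the robot, y to its left, z up, the work surface at z = 0. Lengths are in mm, angles in rad, forces in N, time in s.
With the tool pointing down it reaches from about 325 to 750 mm from the base axis. Payload 7.6 kg.
Tool frame: the origin (TCP) lies midway between the tips of the shut fingers; the grasp point (between the pads) lies 19 mm behind it (env.tcp_to_grasp is the distance from the TCP to the grasp point, in mm); z points along the fingers, y is the direction in which the jaws open and shut (so a half turn about z gives the same grasp; the last joint's range is limited). The gripper opens to 85 mm and grips with 20 to 120 N. Pads are 22 mm wide; open, the fingers measure 114 mm over their backs; the gripper's body (76 mm by 85 mm) begins 54 mm behind the grasp point. The pads swing forward as they close: fully open they stand 13 mm farther back than shut.
Start: joints at [-1.225, 0.052, 1.401, -0, 1.689, -0.07], TCP at [212.085, -480.277, 231.323] pointing down, gripper open.
Joint ranges: [-2.9, 2.9], [-0.91, 2.17], [0.12, 2.37], [-1.06, 4.2], [0.26, 2.73], [-2.93, 2.93]. Speed limits (rad/s): [2.57, 2.57, 3.01, 3.14, 3.14, 3.14].

INTERFACE

Orientations are given as a unit quaternion [x, y, z, w].
In Python, from station import sensors, camera, env, models gives the robot as it stands.
- The arm moves only by the shell command python3 -m inch 'ROWS' [FORCE]. ROWS is JSON, a list of rows, each a list of 7 numbers: the shift along the world's x, y, z in m, then the turn, a rotation vector about the world's x, y, z in degrees, then the closure in counts, from 0 (fully open) to 255 (shut). In form: [[dx, dy, dz, ax, ay, az, fingers], ...]. A call has 1 to 10 rows; each row shifts and turns the commanded pose from where the row before left it; what a row does not reach is not made up. A row lasts 1/10 s, in which the tool goes at most 50 mm and 8.59 degrees, less where a joint would pass 70% of its speed; a pose out of reach is approached as far as the arm can. A call is refused whole if a number of a shift passes 0.05 or a number of a turn 8.59, either way. A call with a gripper value outside its range is refused whole. The fingers move at their own pace and stop on an object; FORCE is the grip in N (left out, the last holds). Time passes only in rows, so rows that do not move let the fingers close. It gives the time, the measured TCP pose, the force and the opening at its end, in the units of the state.
- sensors.observe(): the state, without advancing time (a new reading comes with each control period).
- camera(name): name is "side" or "top" or "wrist"; returns a dict with "image" (400x640x3 uint8, blue, green, red), "vfov" (degrees; the focal length in pixels is half the picture's height over the tangent of half this angle, whatever the lens; pixels are square), "cx", "cy" (the principal point, pixels), "rvec" (rotation vector, rad) and "tvec" (3), from world to camera coordinates, as OpenCV has them; the wrist camera has in their place "hand_eye" (4x4, takes a point from camera to tool coordinates, whose origin is the TCP and whose axes are the flange's). Camera axes: x right, y down, z forward; pixel columns grow to the right and rows downward; lengths in mm; the calibration is good to about 2 mm. A picture is of the moment at which its call begins: read the wrist's pose just before it. There is no depth.
- env.close_job(): hands the job in, once; it reports no verdict.
Trained networks look in a picture, given as the dict that the camera call returned (one of the last four; its "shot" number tells which), for a name from the list of things; names that differ only in an ending like _2 or _b are one class to them, and where a whole thing is asked for, a point or a joint stands for the part that bears it (a point fixed in the world has none). Each returns a list of dicts, best first, with "conf" (0 to 1); they miss things now and then, are a little off and sometimes report something else, mostly with a low value. They report only what shows in the picture. A call takes as long as a camera call. They do not tell look-alikes from the thing itself.
- models.find_in(query, picture): "rect" ([left, top, right, bottom] in pixels, round what is visible of it).
- models.trace(query, picture): "region" (400x640 bool, what is visible of it) and "rect" ([left, top, right, bottom] in pixels, round what is visible of it).
The state is a dict: "t": time; "joint_positions": joint angles; "qvel": joint speeds; "joint_torque": joint torques, N m; "eef_pos": TCP position; "eef_rot": TCP orientation; "force": force on the tool from outside, world axes, zero at the start; "moment": the same for the moment, N m; "gripper_width": finger opening in mm.
Only numpy, scipy, OpenCV 4.12 (cv2) and the standard library are available. Lean on these libraries where they do the work, as an engineer would, in place of code of your own. Each camera call takes 0.05 s, during which the arm holds its last target. There are 200 camera calls.

TASK

Take the wooden pressing block out of the yellow catch tray and stand it upright in the middle of the cork rest; then lift the tray by its bridge handle, hold its open mouth low over the turquoise basin and tip it so that all four crushed cans slide in, without handling the cans with the gripper. Set the empty tray back squarely in the middle of its black rubber mat, mouth the same way as before, and let go. Leave the basin where it stands and do not disturb the other things on the bench.

Things in the scene. Friction and masses are not known exactly. Their poses are not given: they have to be found in the camera images.
- tray: Yellow enamelled catch tray, 230 mm (x) by 170 mm (y), 0.25 to 0.42 kg. Smooth 3 mm floor (friction with cans 0.3 to 0.5); 28 mm high, 3 mm thick walls on both long sides and at the +x end; the -x end is open: the mouth. A wooden bar handle bridges it along y at mid-length, on flat steel uprights at the side walls; bar top 104 mm up. Origin: centre of the underside; z up.
- tray_grip (a point): Centre of the tray's handle bar, 92 mm above the tray's underside; axes as the tray. The bar is 14 mm (x) by 24 mm (z), 164 mm long between its uprights.
- tray_mouth (a point): Middle of the floor's edge at the open mouth: tray frame (-115, 0, 3) mm; axes as the tray.
- mat: Fixed black rubber mat, 260 mm (x) by 200 mm (y) by 4 mm, the tray's place. Origin: centre of its underside on the bench. The tray starts on it, centred within 6 mm, with its axes within 3 degrees of the mat's (mouth to the mat's -x, roughly towards the robot).
- basin: Loose turquoise plastic basin, round, 264 mm across the rim, 200 mm across the foot, 85 mm high, walls 4 mm, floor 5 mm, 0.4 kg. Origin: centre of its underside.
- block: Wooden pressing block, 50 mm (x) by 40 mm (y) by 70 mm tall, about 0.1 kg. Origin: centre of its underside. It starts standing in the tray near the mouth, left or right, among the crushed cans.
- rest: Fixed round cork rest, 90 mm across, 5 mm thick, the block's place. Origin: centre of its underside on the bench.
- can_a: Crushed drink can, a flat round chunk 54 mm across and 22 mm thick, aluminium with red paint, about 18 g. Origin: centre of its underside as first laid. It starts lying loose in the tray.
- can_b: Crushed drink can, a flat round chunk 54 mm across and 22 mm thick, aluminium with green paint, about 18 g. Origin: centre of its underside as first laid. It starts lying loose in the tray.
- can_c: Crushed drink can, a flat round chunk 54 mm across and 22 mm thick, aluminium with blue paint, about 18 g. Origin: centre of its underside as first laid. It starts lying loose in the tray.
- can_d: Crushed drink can, a flat round chunk 54 mm across and 22 mm thick, aluminium with orange paint, about 18 g. Origin: centre of its underside as first laid. It starts lying loose in the tray.
- soda_mid: Bystander: full red drink can, upright, 66 mm across, 122 mm tall, standing between mat and basin. Origin: centre of its underside.
- soda_side: Bystander: full blue drink can, upright, 66 mm across, 122 mm tall. Origin: centre of its underside.
- bottle: Bystander: green glass bottle, upright, 60 mm across, 200 mm tall, behind the middle of the bench. Origin: centre of its underside. Not listed and fixed: a red bottle crate behind it (200 mm tall, beyond x = 0.84 m), and a vise (-y) and a heap of flat cans (+y) at the far corners (beyond x = 0.58 m and 0.4 m to the side, under 140 mm tall).
- jar: Bystander: amber jar, upright, 80 mm across, 120 mm tall. Origin: centre of its underside.
- cup: Bystander: blue ceramic cup, upright, 80 mm across, 80 mm tall. Origin: centre of its underside.
- tongs: Bystander: steel tongs lying flat along their x, 255 mm long, up to 45 mm wide, 16 mm high. Origin: mid-length, on the bench.
There are look-alikes about, which are no part of the job. What is meant by the block is not blue or white, and is the smaller of those in its own colour.

How it is judged (in metres and radians):
On the way, in this order (a step that is already met when the one before it is completed fails the run):
1. the block stands upright on the cork rest, let go, while the tray is still on its mat (horizontal distance between block and rest below 0.03 m and angle between block's own z axis and vertical below 0.1 rad and height (world z) of block below 0.012 m and contact force between the fingers and block below 0.1 N and horizontal distance between tray and mat below 0.03 m), for 0.1 s.
2. the tray is tipped by more than 0.4 rad with its mouth over the basin and less than 190 mm above the bench (angle between tray's own z axis and vertical above 0.4 rad and horizontal distance between tray_mouth and basin below 0.12 m and height (world z) of tray_mouth below 0.19 m), for 0.1 s.
At the end, for the whole second after the job is handed in: Block upright on the cork rest within 30 mm of its centre; all four crushed cans still, inside the basin (within 120 mm of its axis, below its rim); tray at rest level on the mat, centre within 30 mm, turned under 0.25 rad, mouth to the same end as at the start; basin upright (horizontal distance between block and rest below 0.03 m and angle between block's own z axis and vertical below 0.1 rad and height (world z) of each of block, tray below 0.012 m and horizontal distance between each of can_a, can_b, can_c, can_d and basin below 0.12 m and height (world z) of each of can_a, can_b, can_c, can_d below 0.075 m and linear speed of each of can_a, can_b, can_c, can_d below 0.05 m/s and horizontal distance between tray and mat below 0.03 m and angle between the x axis of tray and the x axis of mat, either way round below 0.25 rad and x of tray_mouth in the frame of mat below -0.08 m and angle between each of tray, basin's own z axis and vertical below 0.06 rad and linear speed of each of tray, block below 0.02 m/s); the robot touches nothing.
It fails at once if the gripper fingers handle a crushed can (contact force between the fingers and can_a above 2 N or contact force between the fingers and can_b above 2 N or contact force between the fingers and can_c above 2 N or contact force between the fingers and can_d above 2 N).
It fails at once if the tray is tipped (more than 0.5 rad) with its mouth more than 220 mm above the bench (angle between tray's own z axis and vertical above 0.5 rad and height (world z) of tray_mouth above 0.22 m).
It fails at once if the basin is pushed more than 40 mm (distance of basin from where it was at the start of the episode above 0.04 m).
It fails at once if a bystander is moved more than 30 mm or tipped (distance of any of soda_mid, soda_side, bottle, jar, cup, tongs from where it was at the start of the episode above 0.03 m or angle between any of soda_mid, soda_side, bottle, jar, cup, tongs's own z axis and vertical above 0.3 rad).
It also fails if it takes over 64 s, if anything falls off the work surface, if the arm or the gripper's body presses on something with over 40 N, if the wrist force passes 120 N, or if a joint passes its speed limit or range.

## Working session

There is one attempt and no reset: what is moved stays moved. The work goes in short steps, Python scripts to look and compute and a shell command to move; the robot and the scene stay as the last step left them, time stands still between calls to the robot, and variables do not carry over. Pictures are saved under pics/ and viewed, about 8 in all and at most 12, crops included, and the job is handed in when it is done.

```bash
mkdir -p pics; ls; cat > h.py <<'E'
import numpy as np, cv2
from scipy.spatial.transform import Rotation as R
from station import sensors, camera, env, models
def K(p):
    h,w=p["image"].shape[:2]; f=h/2/np.tan(np.radians(p["vfov"])/2)
    return np.array([[f,0,p["cx"]],[0,f,p["cy"]],[0,0,1.]])
def ext(p,s=None):
    if "rvec" in p: return cv2.Rodrigues(np.array(p["rvec"],float))[0],np.array(p["tvec"],float).ravel()
    T=np.eye(4);T[:3,:3]=R.from_quat(s["eef_rot"]).as_matrix();T[:3,3]=s["eef_pos"]
    C=np.linalg.inv(T@np.array(p["hand_eye"]));return C[:3,:3],C[:3,3]
def ray(p,u,v,z,s=None):
    A,t=ext(p,s);d=A.T@np.linalg.inv(K(p))@[u,v,1];c=-A.T@t
    return c+d*(z-c[2])/d[2]
def proj(p,X,s=None):
    A,t=ext(p,s);q=(np.atleast_2d(X)@A.T+t)@K(p).T;return q[:,:2]/q[:,2:]
E
python3 - <<'E'
from h import *
s=sensors.observe();print(s)
P={n:camera(n) for n in("top","side","wrist")}
for n in("top","side"):
    p=P[n];cv2.imwrite(f"pics/{n}0.png",p["image"]);A,t=ext(p);print(n,p["vfov"],-A.T@t)
names="tray mat basin block rest can_a soda_mid soda_side bottle jar cup tongs".split()
for n in("top","side"):
  for q in names:
    for r in models.find_in(q,P[n]):
      if r["conf"]>.3:
        b=r["rect"];u=(b[0]+b[2])/2;v=(b[1]+b[3])/2
        print(n,q,round(r["conf"],2),np.round(b),np.round(ray(P[n],u,v,0)[:2]))
E
```

```text
pics
{'t': 0.0, 'joint_positions': array([-1.22530098e+00,  5.28502633e-02,  1.40173892e+00, -1.98596129e-05,
        1.68862354e+00, -7.03467885e-02]), 'qvel': array([-1.18763775e-03,  5.16814469e-04,  6.49828426e-04,  9.53374699e-05,
       -5.25145880e-04, -1.55805554e-03]), 'joint_torque': array([-7.82449501e-05, -3.81667399e+01, -3.60188019e+01, -8.69349674e-05,
        6.24646796e-03,  3.81342454e-05]), 'eef_pos': array([ 211.96691222, -479.96667021,  230.45820892]), 'eef_rot': array([ 9.78462094e-01,  2.06424987e-01, -1.20857776e-04, -8.01030964e-04]), 'force': array([-0.85423451, -1.24083582,  0.32963703]), 'moment': array([ 0.00991871, -0.00952134,  0.05356254]), 'gripper_width': 85.4734664991341}
top 53.637338151070594 [ 412.37085007  -32.8499728  1323.53452445]
side 53.77286309462982 [109.54446598 918.23771828 711.92341374]
top tray 0.96 [224. 164. 288. 242.] [512. 202.]
top mat 0.68 [219. 160. 291. 247.] [511. 205.]
top basin 0.83 [344. 147. 429. 227.] [ 560. -238.]
top block 0.98 [198. 262. 224. 285.] [281. 352.]
top block 0.97 [224. 117. 252. 150.] [750. 262.]
top block
[... 1245 characters left out ...]
4 [284. 257. 300. 273.] [531. 183.]
side can_a 0.58 [273. 246. 285. 254.] [597. 138.]
side can_a 0.55 [251. 257. 270. 279.] [605. 228.]
side soda_mid 0.64 [298. 196. 318. 228.] [607. -80.]
side soda_mid 0.61 [284. 258. 304. 273.] [524. 183.]
side soda_side 0.84 [388. 135. 408. 170.] [ 447. -666.]
side bottle 0.89 [262. 163. 283. 229.] [ 770. -127.]
side bottle 0.44 [291. 259. 316. 298.] [478. 220.]
side bottle 0.41 [263. 163. 284. 198.] [ 823. -231.]
side jar 0.92 [263. 163. 285. 199.] [ 821. -230.]
side cup 0.67 [174. 297. 216. 345.] [649. 450.]
side cup 0.37 [290. 261. 316. 297.] [477. 222.]
side tongs 0.87 [228. 329. 336. 392.] [409. 465.]
side tongs 0.39 [233. 272. 350. 315.] [480. 282.]
```

```bash
python3 - <<'E'
import cv2
t=cv2.imread("pics/top0.png");s=cv2.imread("pics/side0.png")
a=cv2.resize(t[95:300,150:510],(800,456),interpolation=3)
cv2.imwrite("pics/v1.png",a)
cv2.imwrite("pics/v2.png",cv2.resize(s[155:355,170:420],(750,600),interpolation=3))
E
```

```text
(no output)
```

View pics/v1.png

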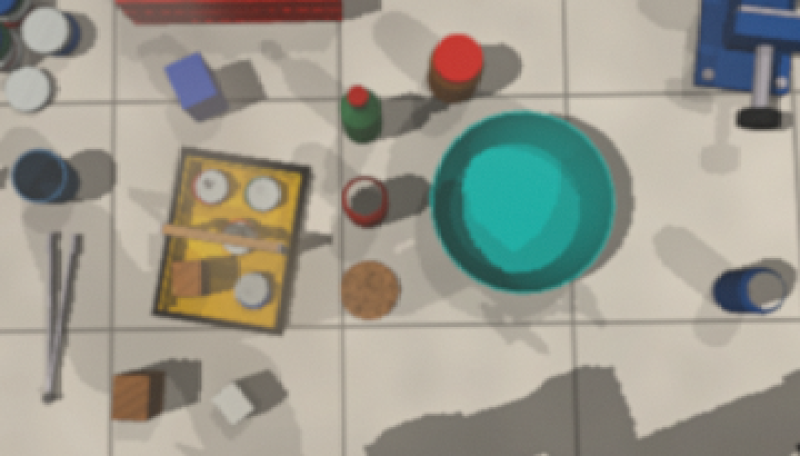

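View pics/v2.png

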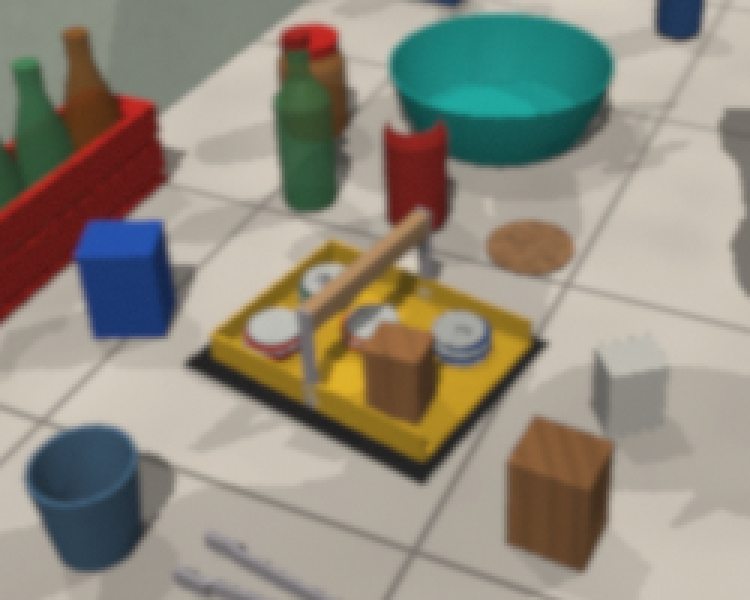

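Brown blocks: one in the tray (top px 237,220) and a larger one on the bench (210,274). There are also a blue block (238,133) and a white one (255,275). The smaller brown one, standing in the tray, is the block I want, and the side-view crop confirms it. Next I fit the poses.

```bash
cat >> h.py <<'E'
from scipy.optimize import minimize
def box(a,b,c,z0=0,x0=0,y0=0):
    return np.array([[x0+i*a/2,y0+j*b/2,z0+k*c] for i in(-1,1) for j in(-1,1) for k in(0,1)],float)
def cyl(r0,r1,h):
    t=np.linspace(0,2*np.pi,48,0);o=[np.c_[r*np.cos(t),r*np.sin(t),0*t+z] for r,z in((r0,0),(r1,h))];return np.vstack(o)
def sil(p,parts,q,z,S=4,s=None):
    m=np.zeros((400*S,640*S),np.uint8);c,n=np.cos(q[2]),np.sin(q[2])
    for P in parts:
        X=np.c_[q[0]+c*P[:,0]-n*P[:,1],q[1]+n*P[:,0]+c*P[:,1],P[:,2]+z]
        h=cv2.convexHull((proj(p,X,s)*S+S/2).astype(np.float32));cv2.fillPoly(m,[np.round(h).astype(np.int32)],1)
    return m
def fit(views,parts,z,q0,yaw=True,S=4):
    # views: [(picture, region, state)]
    M=[cv2.resize(r.astype(np.float32),None,fx=S,fy=S,interpolation=1)>.5 for _,r,_ in views]
    def f(x):
        q=[x[0]*10,x[1]*10,x[2]*.1 if yaw else 0];e=0
        for (p,_,s),m in zip(views,M):
            k=sil(p,parts,q,z,S,s)>0;e+=1-(k&m).sum()/(k|m).sum()
        return e/len(M)
    x0=np.array([q0[0]/10,q0[1]/10,q0[2]*10])
    r=minimize(f,x0,method="Nelder-Mead",options=dict(initial_simplex=[x0,x0+[1,0,0],x0+[0,1,0],x0+[0,0,1.5]],xatol=.02,fatol=1e-4))
    return [r.x[0]*10,r.x[1]*10,r.x[2]*.1],r.fun
TRAY=[box(230,170,28),box(14,170,24,80)]
BLOCK=[box(50,40,70)];MAT=[box(260,200,4)];BASIN=[cyl(100,132,85)];REST=[cyl(45,45,5)]
def reg(n,p,near=None,s=None,z=0):
    L=[r for r in models.trace(n,p) if r["conf"]>.3]
    if near is not None:
        L=[r for r in L if np.hypot(*(np.array([(r["rect"][0]+r["rect"][2])/2,(r["rect"][1]+r["rect"][3])/2])-proj(p,[[*near,z]],s)[0]))<12]
    return L[0]["region"] if L else None
E
cat > m.py <<'E'
from h import *
T=camera("top");S=camera("side")
for n,parts,z,q0,yaw in(("tray",TRAY,4,(505,200,-.17),1),("mat",MAT,0,(505,200,-.17),1),("block",BLOCK,7,(450,250,-.17),1),("basin",BASIN,0,(555,-230,0),0),("rest",REST,0,(440,3,0),0),
  ("soda_mid",[cyl(33,33,122)],0,(560,6,0),0),("jar",[cyl(40,40,120)],0,(740,-140,0),0),("bottle",[cyl(30,30,130),cyl(13,13,200)],0,(680,14,0),0)):
  V=[]
  for p in(T,S):
    g=reg(n,p,q0[:2],z=z+max(P[:,2].max() for P in parts)/2)
    if g is not None:
      V.append((p,g,None))
  for v in ([V] if len(V)<2 else [V,V[:1],V[1:]]):
    if v:
      q,e=fit(v,parts,z,q0,yaw);print(n,len(v),np.round(q,3),round(e,3))
E
python3 m.py
```

```text
tray 1 [ 5.10112e+02  2.05549e+02 -1.74000e-01] 0.294
mat 1 [ 5.16111e+02  2.07880e+02 -1.65000e-01] 0.897
block 2 [4.56440e+02 2.59988e+02 1.30000e-02] 0.126
block 1 [ 4.53767e+02  2.58765e+02 -3.10000e-02] 0.107
block 1 [ 4.58506e+02  2.60698e+02 -6.00000e-03] 0.094
basin 2 [ 5.57178e+02 -2.19351e+02 -7.30000e-02] 0.039
basin 1 [ 5.56424e+02 -2.19998e+02 -1.10000e-01] 0.022
basin 1 [ 5.58579e+02 -2.17007e+02 -2.60000e-01] 0.053
rest 2 [4.36965e+02 2.93400e+00 1.14000e-01] 0.084
rest 1 [4.35561e+02 7.46000e-01 1.31000e-01] 0.042
rest 1 [4.37984e+02 6.23100e+00 5.20000e-02] 0.061
soda_mid 2 [5.6098e+02 3.6690e+00 3.6000e-02] 0.4
soda_mid 1 [5.59966e+02 2.93400e+00 2.20000e-02] 0.405
soda_mid 1 [ 5.69643e+02 -5.72500e+00  8.80000e-02] 0.353
jar 1 [ 7.56826e+02 -1.74581e+02  2.50000e-01] 0.701
bottle 2 [ 6.89373e+02  8.96800e+00 -5.20000e-02] 0.098
bottle 1 [ 6.85747e+02  8.54800e+00 -1.70000e-02] 0.08
bottle 1 [ 6.91772e+02  7.96700e+00 -2.20000e-02] 0.069
```

```bash
python3 -m inch '[[0.0235,0.035,0.01,0,0,-3,0],[0.0235,0.035,0.01,0,0,-3,0],[0.0235,0.035,0.01,0,0,-3,0],[0.0235,0.035,0.01,0,0,-3,0],[0.0235,0.035,0.01,0,0,-3,0],[0.0235,0.035,0.01,0,0,-3,0],[0.0235,0.035,0.01,0,0,-3,0],[0.0235,0.035,0.01,0,0,-3,0]]' 30
python3 -m inch '[[0.004,0.045,0,0,0,0,0],[0.004,0.045,0,0,0,0,0],[0.004,0.045,0,0,0,0,0],[0.004,0.045,0,0,0,0,0],[0.004,0.045,0,0,0,0,0],[0.004,0.045,0,0,0,0,0],[0.004,0.045,0,0,0,0,0],[0.004,0.045,0,0,0,0,0],[0.004,0.045,0,0,0,0,0],[0.004,0.045,0,0,0,0,0]]'
cat > w.py <<'E'
from h import *
import sys
s=sensors.observe();W=camera("wrist");cv2.imwrite(f"pics/{sys.argv[1]}.png",W["image"]);np.savez(f"{sys.argv[1]}.npz",pos=s["eef_pos"],rot=s["eef_rot"])
print(np.round(s["eef_pos"],1),np.round(R.from_quat(s["eef_rot"]).as_matrix()[:,1:],3).tolist(),s["t"],s["gripper_width"],np.round(s["joint_positions"],2))
for n,parts,z,q0,yaw in(("tray",TRAY,4,(510,205,-.17),1),("mat",MAT,0,(510,205,-.17),1),("block",BLOCK,7,(456,260,0),1)):
  L=[r for r in models.trace(n,W) if r["conf"]>.3];print(n,[(round(r["conf"],2),np.round(r["rect"]).tolist()) for r in L],np.round(proj(W,[[*q0[:2],z]],s)))
  g=reg(n,W,q0[:2],s,z+max(P[:,2].max() for P in parts)/2)
  if g is None:
    d=[np.hypot(*(np.array(r["rect"])[:2]/2+np.array(r["rect"])[2:]/2-proj(W,[[*q0[:2],z+40]],s)[0])) for r in L]
    if not d or min(d)>80: continue
    g=L[int(np.argmin(d))]["region"]
  q,e=fit([(W,g,s)],parts,z,q0,yaw,2);print(n,np.round(q,3),round(e,3))
E
python3 w.py w1
```

```text
t: 3.05
eef_pos: [400.7, -198.7, 312.0]
eef_rot: [1.0, -0.003, 0.0, 0.0]
force: [0.5, -0.4, -0.4]
gripper_width: 84.8
t: 4.05
eef_pos: [439.8, 251.7, 311.5]
eef_rot: [1.0, -0.001, 0.0, -0.0]
force: [1.0, -0.9, 0.3]
gripper_width: 85.3
[439.8 251.7 311.5] [[-0.003, 0.001], [-1.0, 0.0], [-0.0, -1.0]] 4.05 85.32799979899893 [ 0.45 -0.    1.3  -0.    1.85  2.02]
tray [(0.7, [267.0, 0.0, 449.0, 204.0]), (0.33, [497.0, 0.0, 611.0, 85.0])] [[355. 100.]]
tray [ 5.16412e+02  2.09616e+02 -1.84000e-01] 0.314
mat [(0.75, [257.0, 2.0, 454.0, 211.0]), (0.53, [266.0, 0.0, 450.0, 203.0])] [[355. 101.]]
mat [ 5.16699e+02  2.14218e+02 -1.71000e-01] 0.895
block [(0.94, [222.0, 242.0, 275.0, 321.0]), (0.92, [333.0, 251.0, 386.0, 319.0]), (0.75, [284.0, 122.0, 323.0, 175.0])] [[310. 145.]]
block [4.57806e+02 2.63806e+02 3.70000e-02] 0.039
```

View pics/w1.png

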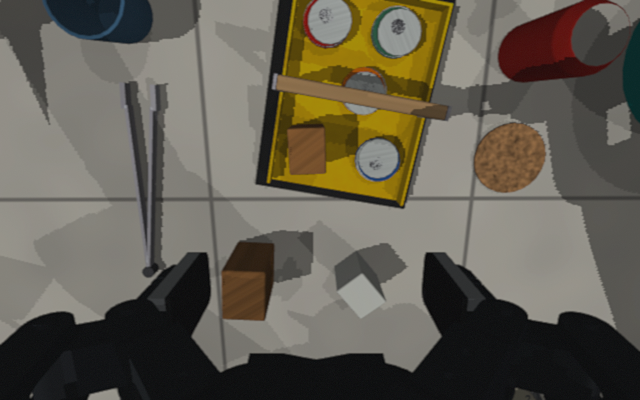

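The picture shows the block's top at about (307,150), with walls and a can close by. The rest is at (510,158) and the mat's near corners are at (257,185) and (403,208). I descend over the block now.

```bash
python3 -m inch '[[0.005,0.003,-0.03,0,0,0.5,0],[0.004,0.003,-0.03,0,0,0.5,0],[0.004,0.003,-0.03,0,0,0.5,0],[0.004,0.002,-0.03,0,0,0.5,0],[0,0,-0.03,0,0,0,0],[0,0,-0.03,0,0,0,0],[0,0,-0.03,0,0,0,0],[0,0,-0.025,0,0,0,0],[0,0,-0.015,0,0,0,0]]' 30
python3 - <<'E'
from h import *
z=np.load("w1.npz");s=dict(eef_pos=z["pos"],eef_rot=z["rot"]);W=camera("wrist")
for u,v,h in((257,185,4),(403,208,4),(510,157.5,5),(458,0,4)): print(u,v,np.round(ray(W,u,v,h,s),1))
print(sensors.observe()["eef_pos"]); cv2.imwrite("pics/w2.png",W["image"])
E
```

```text
t: 5.3
eef_pos: [456.6, 259.2, 59.6]
eef_rot: [1.0, 0.015, -0.001, 0.001]
force: [-0.1, -0.4, -0.5]
gripper_width: 85.6
257 185 [404.1 330.1   4. ]
403 208 [372.4 137.8   4. ]
510 157.5 [439.5   5.8   5. ]
458 0 [620.6  90.2   4. ]
[455.80427719 258.99264149  57.76777896]
```

View pics/w2.png

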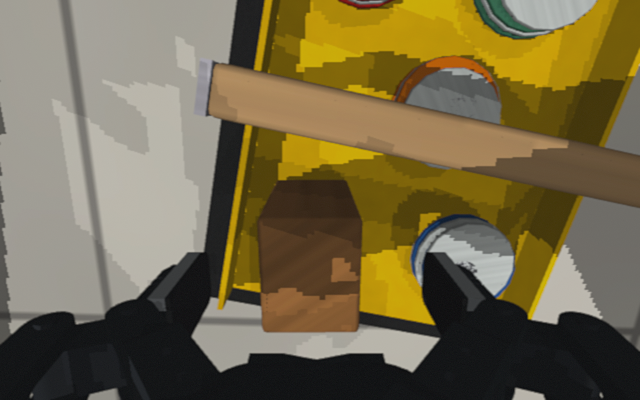

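The block at (310,290) is centred between the fingertips at (208,270) and (423,270). I go down and grip it.

```bash
python3 -m inch '[[0,0,-0.013,0,0,0,0],[0,0,0,0,0,0,0],[0,0,0,0,0,0,255],[0,0,0,0,0,0,255],[0,0,0,0,0,0,255],[0,0,0,0,0,0,255],[0,0,0,0,0,0,255],[0,0,0,0,0,0,255],[0,0,0,0,0,0,255],[0,0,0,0,0,0,255]]' 40
```

```text
t: 6.35
eef_pos: [457.6, 261.0, 49.3]
eef_rot: [1.0, 0.016, 0.001, -0.0]
force: [-0.0, -0.1, 5.5]
gripper_width: 39.2
```

```bash
python3 -m inch '[[0,0,0.02,0,0,0,255],[0,0,0.025,0,0,0,255],[0,0,0.03,0,0,0,255],[0,0,0.03,0,0,0,255],[0,0,0.025,0,0,0,255],[0,0,0,0,0,0,255]]'
python3 -m inch '[[-0.0025,-0.02,0,0,0,0,255],[-0.0025,-0.03,0,0,0,0,255],[-0.0025,-0.035,0,0,0,0,255],[-0.0025,-0.04,0,0,0,0,255],[-0.0025,-0.04,0,0,0,0,255],[-0.0025,-0.04,0,0,0,0,255],[-0.0025,-0.03,0,0,0,0,255],[-0.0025,-0.023,0,0,0,0,255],[0,0,0,0,0,0,255],[0,0,0,0,0,0,255]]'
python3 - <<'E'
from h import *
s=sensors.observe();print(s["eef_pos"],s["gripper_width"])
T=camera("top");S=camera("side");z=137
V=[(p,g,None) for p in(T,S) for g in [reg("block",p,(437,3),z=z+35)] if g is not None]
print(len(V), V and fit(V,BLOCK,z,(437,3,0)))
for p in (T,S):
  L=[r for r in models.find_in("rest",p) if r["conf"]>.3];print(L[:2],proj(p,[[437,3,5]]))
E
```

```text
t: 6.95
eef_pos: [458.4, 261.4, 182.1]
eef_rot: [1.0, 0.016, 0.003, -0.001]
force: [-0.2, 1.5, -0.4]
gripper_width: 39.4
t: 7.95
eef_pos: [436.6, 2.7, 177.1]
eef_rot: [1.0, 0.015, -0.001, -0.0]
force: [-0.2, -0.0, -0.9]
gripper_width: 39.5
[436.63184777   2.71557806 177.12596827] 39.532253019182754
1 ([np.float64(435.1571254966993), np.float64(7.835614702796815), np.float64(0.13772629358622743)], np.float64(0.28118663963291))
[] [[315.54804614 224.53781694]]
[{'rect': [334.2, 227.6, 360.8, 249.1], 'conf': 0.69}, {'rect': [176.4, 295.3, 215.8, 346.7], 'conf': 0.44}] [[346.65396844 235.76585858]]
```

```bash
python3 -m inch '[[0,0,-0.02,0,0,0,255],[0,0,-0.03,0,0,0,255],[0,0,-0.03,0,0,0,255],[0,0,-0.025,0,0,0,255],[0,0,-0.015,0,0,0,255],[0,0,-0.006,0,0,0,255],[0,0,-0.003,0,0,0,255],[0,0,-0.002,0,0,0,255],[0,0,0,0,0,0,255],[0,0,0,0,0,0,255]]'
python3 - <<'E'
from h import *
S=camera("side");cv2.imwrite("pics/s3.png",cv2.resize(S["image"][170:290,280:430],(750,600),interpolation=3))
E
```

```text
t: 9.25
eef_pos: [437.6, 2.7, 48.0]
eef_rot: [1.0, 0.016, 0.001, 0.0]
force: [0.7, 0.9, -0.9]
gripper_width: 39.0
```

View pics/s3.png

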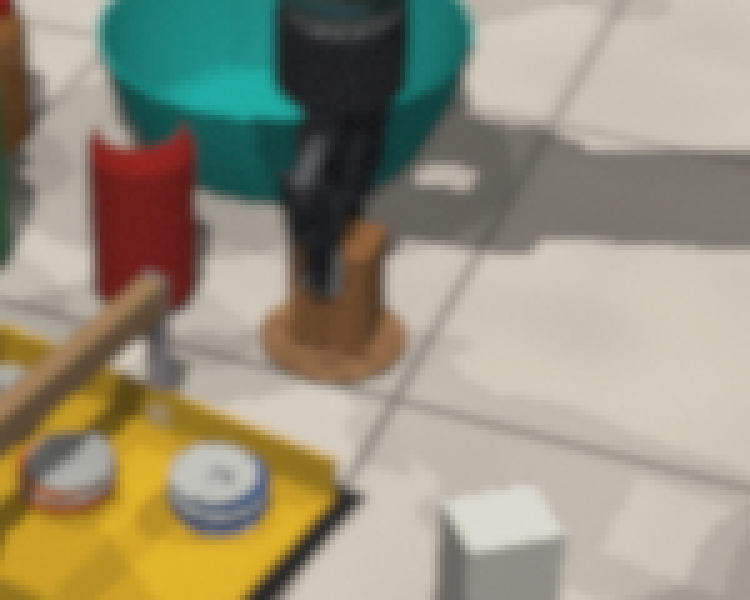

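The block stands on the rest at about (335,300) in the crop, centred. I release it, back off and turn towards the tray.

```bash
python3 -m inch '[[0,0,-0.001,0,0,0,255],[0,0,0,0,0,0,200],[0,0,0,0,0,0,100],[0,0,0,0,0,0,0],[0,0,0,0,0,0,0],[0,0,0,0,0,0,0],[0,0,0.02,0,0,0,0],[0,0,0.04,0,0,0,0],[0,0,0.045,0,0,0,0],[0,0,0.045,0,0,0,0]]'
python3 -m inch '[[0,0.01,0.045,0,0,7.84,0],[0,0.02,0.03,0,0,7.84,0],[0,0.03,0,0,0,7.84,0],[0,0.03,0,0,0,7.84,0],[0,0.03,0,0,0,7.84,0],[0,0.03,0,0,0,7.84,0],[0,0.02,0,0,0,7.84,0],[0,0.015,0,0,0,7.84,0],[0,0.01,0,0,0,7.84,0],[0,0.005,0,0,0,7.84,0]]'
python3 -m inch '[[0,0,0,0,0,0,0],[0,0,0,0,0,0,0]]'
cat > c.py <<'E'
from h import *
import sys
s=sensors.observe();W=camera("wrist");T=camera("top");S=camera("side")
cv2.imwrite(f"pics/{sys.argv[1]}.png",W["image"]);cv2.imwrite(f"pics/{sys.argv[1]}_s.png",S["image"]);cv2.imwrite(f"pics/{sys.argv[1]}_t.png",T["image"])
np.savez(f"{sys.argv[1]}.npz",pos=s["eef_pos"],rot=s["eef_rot"])
print(np.round(s["eef_pos"],1),np.round(R.from_quat(s["eef_rot"]).as_matrix()[:,1:],3).tolist(),s["t"],np.round(s["joint_positions"],2))
V=[(p,g,None) for p in(T,S) for g in [reg("block",p,(437,3),z=40)] if g is not None]
print("block",len(V), V and fit(V,BLOCK,5,(437,3,0)))
# colour fits in tops: mat+tray = black or yellow blob
for nm,p,st in(("top",T,None),("wrist",W,s)):
    q=proj(p,[[510,205,4]],st)[0];print(nm,"tray centre px",np.round(q))
    Z=cv2.cvtColor(p["image"],cv2.COLOR_BGR2HSV);m=((Z[...,0]>15)&(Z[...,0]<35)&(Z[...,1]>130)).astype(np.uint8)
    m=cv2.morphologyEx(m,cv2.MORPH_OPEN,np.ones((2,2)));n,l,stt,_=cv2.connectedComponentsWithStats(m)
    c=np.vstack([np.argwhere(l==i)[:,::-1] for i in range(1,n) if stt[i,4]>40]);c=c[np.hypot(*(c-q).T)<(70 if nm=="top" else 300)]
    h=cv2.convexHull(c.astype(np.int32));k=np.zeros(m.shape,np.uint8);cv2.fillPoly(k,[h],1)
    print(nm,"yellow",cv2.boundingRect(h),[np.round(x,3) for x in fit([(p,k>0,st)],TRAY[:1],4,(510,205,-.17),True,2)])
E
python3 c.py w3
```

```text
t: 10.3
eef_pos: [436.6, 2.8, 197.8]
eef_rot: [1.0, 0.016, -0.0, 0.0]
force: [0.9, -0.2, 0.5]
gripper_width: 85.4
t: 11.3
eef_pos: [436.9, 203.6, 271.0]
eef_rot: [0.763, 0.647, -0.0, -0.0]
force: [-0.7, 1.5, 0.5]
gripper_width: 85.4
t: 11.5
eef_pos: [437.1, 202.6, 271.2]
eef_rot: [0.766, 0.643, -0.0, 0.0]
force: [-0.1, -1.1, 1.0]
gripper_width: 85.5
[437.1 202.6 271.2] [[0.985, -0.0], [-0.173, -0.0], [-0.0, -1.0]] 11.5 [ 0.36 -0.08  1.45 -0.    1.77  0.53]
block 2 ([np.float64(438.0608600788098), np.float64(2.7968503944386165), np.float64(0.05522435107780532)], np.float64(0.14431470435425742))
top tray centre px [255. 204.]
top yellow (237, 170, 50, 73) [array([ 5.02555e+02,  1.82747e+02, -1.12000e-01]), np.float64(0.283)]
wrist tray centre px [377. 150.]
wrist yellow (274, 65, 229, 161) [array([ 5.13726e+02,  2.08603e+02, -1.76000e-01]), np.float64(0.015)]
```

View pics/w3.png

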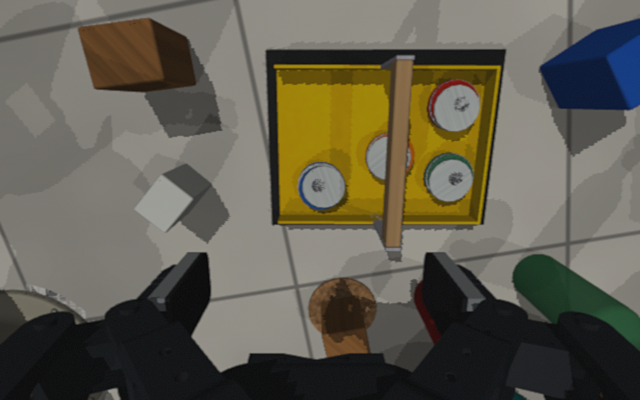

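Wrist view: tray mouth to the left, with the bar running from (403,57) to (393,247). All four cans are in the tray. I fit the mat and the bar from this picture.

```bash
python3 - <<'E'
from h import *
z=np.load("w3.npz");s=dict(eef_pos=z["pos"],eef_rot=z["rot"]);W=camera("wrist");I=cv2.imread("pics/w3.png")
Z=cv2.cvtColor(I,cv2.COLOR_BGR2HSV);m=((Z[...,2]<45)|((Z[...,0]>15)&(Z[...,0]<35)&(Z[...,1]>130))).astype(np.uint8)
m[232:]=0;n,l,st,_=cv2.connectedComponentsWithStats(m);i=1+np.argmax(st[1:,4]);h=cv2.convexHull(np.argwhere(l==i)[:,::-1].astype(np.int32))
k=np.zeros(m.shape,np.uint8);cv2.fillPoly(k,[h],1);print(st[i],[np.round(x,3) for x in fit([(W,k>0,s)],[box(260,200,4),box(230,170,28,4)],0,(512,207,-.17),True,2)])
for u,v in((403,57),(393,247),(399,150)):print(u,v,np.round(ray(W,u,v,108,s),1))
print(np.round(proj(W,[[437,3,5],[513.7,208.6,108]],s)))
E
```

```text
[  267    50   238   175 28517] [array([ 5.16607e+02,  2.12411e+02, -1.72000e-01]), np.float64(0.018)]
403 57 [525.3 292.  108. ]
393 247 [498.  129.1 108. ]
399 150 [513.7 217.8 108. ]
[[341. 312.]
 [400. 160.]]
```

```bash
python3 -m inch '[[0.025,0.002,0,0,0,0,0],[0.03,0.002,-0.01,0,0,0,0],[0.021,0.002,-0.03,0,0,0,0],[0,0,-0.035,0,0,0,0],[0,0,-0.035,0,0,0,0],[0,0,-0.035,0,0,0,0],[0,0,-0.03,0,0,0,0],[0,0,-0.019,0,0,0,0],[0,0,0,0,0,0,0],[0,0,0,0,0,0,0]]'
python3 -m inch '[[0,0,0,0,0,0,255],[0,0,0,0,0,0,255],[0,0,0,0,0,0,255],[0,0,0,0,0,0,255],[0,0,0,0,0,0,255],[0,0,0,0,0,0,255],[0,0,0,0,0,0,255],[0,0,0,0,0,0,255],[0,0,0,0,0,0,255],[0,0,0,0,0,0,255]]' 120
```

```text
t: 12.8
eef_pos: [513.4, 208.7, 78.0]
eef_rot: [0.765, 0.644, 0.0, 0.0]
force: [1.0, 0.3, 0.9]
gripper_width: 85.5
t: 13.8
eef_pos: [513.4, 208.9, 77.9]
eef_rot: [0.765, 0.644, 0.001, 0.0]
force: [-1.2, 0.8, 5.9]
gripper_width: 12.2
```

```bash
python3 -m inch '[[0,0,0.004,0,0,0,255],[0,0,0.008,0,0,0,255],[0,0,0.014,0,0,0,255],[0,0,0.02,0,0,0,255],[0,0,0.025,0,0,0,255],[0,0,0.028,0,0,0,255],[0,0,0.025,0,0,0,255],[0,0,0.02,0,0,0,255],[0,0,0.012,0,0,0,255],[0,0,0.004,0,0,0,255]]'
python3 c.py w4 | head -1
```

```text
t: 14.8
eef_pos: [513.4, 208.8, 239.1]
eef_rot: [0.765, 0.644, 0.001, 0.001]
force: [-0.1, 1.0, -4.8]
gripper_width: 12.6
[513.4 208.8 239.1] [[0.985, 0.002], [-0.17, 0.001], [0.002, -1.0]] 14.8 [ 0.32  0.13  1.3  -0.    1.71  0.49]
```

View pics/w4_s.png

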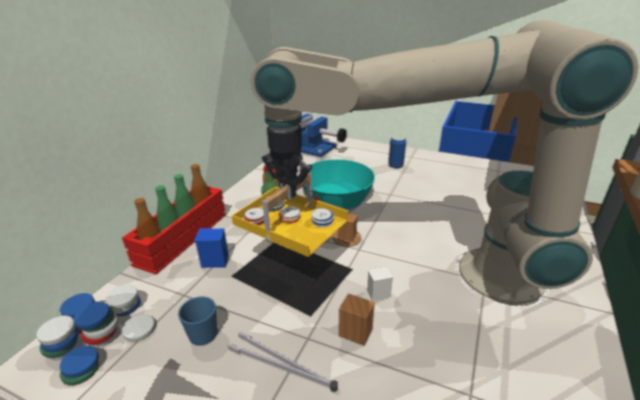

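The tray hangs level with all four cans in it, and its underside is at about 165 mm. I carry it around the bottle to the basin.

```bash
python3 -m inch '[[-0.002,-0.006,0,0,0,-0.5,255],[-0.003,-0.012,0,0,0,-1,255],[-0.004,-0.018,0,0,0,-1,255],[-0.004,-0.024,0,0,0,-1,255],[-0.005,-0.028,0,0,0,-1.5,255],[-0.005,-0.03,0,0,0,-1.5,255],[-0.005,-0.03,0,0,0,-1.5,255],[-0.004,-0.03,0,0,0,-1,255],[-0.001,-0.03,0,0,0,-1,255],[0,-0.03,0,0,0,-1,255]]'
python3 -m inch '[[0,-0.028,0,0,0,0,255],[0.004,-0.026,0,0,0,0,255],[0.01,-0.024,0,0,0,0,255],[0.016,-0.022,0,0,0,0,255],[0.02,-0.022,0,0,0,0,255],[0.024,-0.022,0,0,0,0,255],[0.026,-0.022,0,0,0,0,255],[0.026,-0.022,0,0,0,0,255],[0.02,-0.018,0,0,0,0,255],[0.012,-0.012,0,0,0,0,255]]'
python3 -m inch '[[0.003,-0.003,0,0,0,0,255],[0,0,0,0,0,0,255],[0,0,0,0,0,0,255]]'
python3 c.py w5 | head -1
```

```text
t: 16.05
eef_pos: [479.2, -31.2, 237.3]
eef_rot: [0.824, 0.567, -0.0, 0.0]
force: [0.2, -0.4, -3.9]
gripper_width: 11.6
t: 17.05
eef_pos: [638.1, -249.4, 236.1]
eef_rot: [0.824, 0.567, -0.001, -0.0]
force: [-0.1, 0.1, -4.3]
gripper_width: 12.0
t: 17.35
eef_pos: [640.5, -250.0, 237.5]
eef_rot: [0.823, 0.568, -0.0, -0.0]
force: [0.2, 0.4, -4.3]
gripper_width: 12.4
[ 640.5 -250.   237.5] [[0.935, -0.0], [-0.355, 0.0], [-0.0, -1.0]] 17.35 [-0.43  0.53  0.81  0.    1.8  -0.06]Traceback (most recent call last):
  File "c.py", line 15, in <module>
    h=cv2.convexHull(c.astype(np.int32));k=np.zeros(m.shape,np.uint8);cv2.fillPoly(k,[h],1)
                                                                      ~~~~~~~~~~~~^^^^^^^^^
cv2.error: OpenCV(4.12.0) /io/opencv/modules/imgproc/src/drawing.cpp:2426: error: (-215:Assertion failed) p.checkVector(2, CV_32S) > 0 in function 'fillPoly'
```

View pics/w5_t.png

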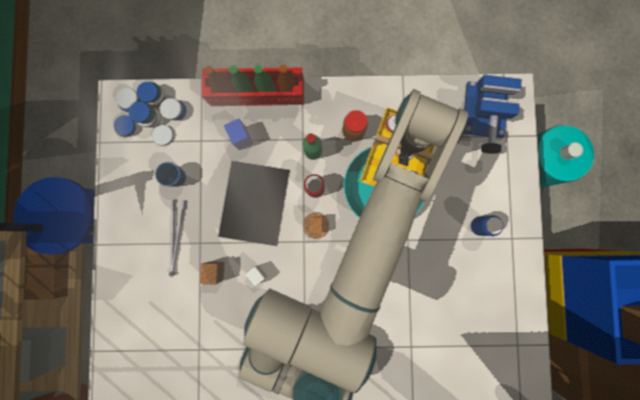

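The mat is clear, and the tray's mouth is over the basin at (395,180). I tip it about the bar.

```bash
python3 -m inch '[[0,0,0,-1.07,-2.8,0,255],[0,0,0,-1.78,-4.67,0,255],[0,0,0,-1.78,-4.67,0,255],[0,0,0,-1.43,-3.74,0,255],[0,0,0,-1.43,-3.74,0,255],[0,0,0,-1.43,-3.74,0,255],[0,0,0,-1.43,-3.74,0,255],[0,0,0,-1.43,-3.74,0,255],[0,0,0,-1.43,-3.74,0,255],[0,0,0,-1.43,-3.74,0,255]]'
python3 -m inch '[[0,0,0,-1.43,-3.74,0,255],[0,0,0,-1.07,-2.8,0,255],[0,0,0,0,0,0,255],[0,0,0,0,0,0,255],[0,0,0,0,0,0,255],[0,0,0,0,0,0,255],[0,0,0,0,0,0,255],[0,0,0,0,0,0,255]]'
python3 c.py w6 2>/dev/null| head -1
python3 - <<'E'
import cv2,numpy as np
a=cv2.imread("pics/w6.png");b=cv2.imread("pics/w6_s.png")[120:240,240:400]
c=cv2.imread("pics/w6_t.png")[90:230,330:480]
cv2.imwrite("pics/w6v.png",np.vstack([np.hstack([cv2.resize(b,(400,300),interpolation=3),cv2.resize(c,(400,300),interpolation=3)]),np.hstack([cv2.resize(a,(480,300)),np.zeros((300,320,3),np.uint8)])]))
E
```

```text
t: 18.6
eef_pos: [640.5, -249.8, 237.6]
eef_rot: [0.77, 0.532, 0.199, 0.29]
force: [-0.2, -0.3, -2.7]
gripper_width: 12.3
t: 19.4
eef_pos: [641.2, -250.3, 237.4]
eef_rot: [0.752, 0.519, 0.23, 0.335]
force: [0.1, 0.4, -3.6]
gripper_width: 12.2
[ 641.2 -250.3  237.4] [[0.626, 0.694], [-0.236, -0.265], [0.743, -0.669]] 19.4 [-0.45 -0.03  1.66  0.1   0.68 -0.14]
```

View pics/w6v.png

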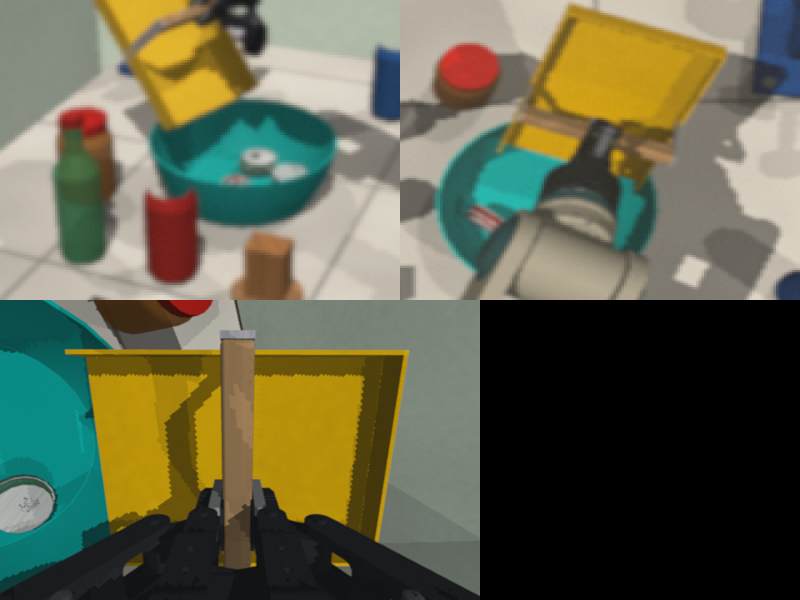

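The tray is empty and the cans are in the basin, which hasn't moved noticeably. I level the tray and retrace the route.

```bash
python3 -m inch '[[0,0,0.002,1.07,2.8,0,255],[0,0,0.002,1.78,4.67,0,255],[0,0,0.002,2.14,5.6,0,255],[0,0,0.002,2.14,5.6,0,255],[0,0,0.002,2.14,5.6,0,255],[0,0,0,2.14,5.6,0,255],[0,0,0,2.14,5.6,0,255],[0,0,0,1.78,4.67,0,255],[0,0,0,1.78,4.67,0,255],[0,0,0,0,0,0,255]]'
python3 -m inch '[[-0.012,0.012,0,0,0,0,255],[-0.02,0.018,0,0,0,0,255],[-0.026,0.022,0,0,0,0,255],[-0.026,0.022,0,0,0,0,255],[-0.024,0.022,0,0,0,0,255],[-0.02,0.022,0,0,0,0,255],[-0.016,0.022,0,0,0,0,255],[-0.012,0.024,0,0,0,0,255],[-0.005,0.027,0,0,0,0,255],[0,0.03,0,0,0,0,255]]'
python3 -m inch '[[0,0.03,0,0,0,1,255],[0.001,0.03,0,0,0,1,255],[0.004,0.03,0,0,0,1,255],[0.005,0.03,0,0,0,1.5,255],[0.005,0.03,0,0,0,1.5,255],[0.005,0.028,0,0,0,1.5,255],[0.004,0.024,0,0,0,1,255],[0.004,0.018,0,0,0,1,255],[0.003,0.012,0,0,0,1,255],[0.002,0.006,0,0,0,0.5,255]]'
python3 - <<'E'
from h import *
s=sensors.observe();print(np.round(s["eef_pos"],1),np.round(R.from_quat(s["eef_rot"]).as_matrix()[:,1:],3).tolist())
T=camera("top");S=camera("side");cv2.imwrite("pics/t7.png",T["image"]);cv2.imwrite("pics/s7.png",S["image"])
for n,p in(("top",T),("side",S)):
  for q in("can_a","basin","soda_mid","bottle","jar"):
    for r in models.find_in(q,p):
      if r["conf"]>.3: print(n,q,round(r["conf"],2),np.round(r["rect"]),np.round(ray(p,(r["rect"][0]+r["rect"][2])/2,(r["rect"][1]+r["rect"][3])/2,16)[:2]))
E
```

```text
t: 20.65
eef_pos: [642.3, -250.8, 244.9]
eef_rot: [0.823, 0.568, -0.0, -0.0]
force: [0.1, -0.3, -5.0]
gripper_width: 12.4
t: 21.65
eef_pos: [479.5, -28.5, 247.9]
eef_rot: [0.823, 0.568, 0.002, 0.002]
force: [0.6, 0.7, -3.6]
gripper_width: 12.5
t: 22.65
eef_pos: [513.1, 209.5, 247.5]
eef_rot: [0.764, 0.645, 0.001, 0.001]
force: [-0.3, -0.4, -3.1]
gripper_width: 12.1
[513.1 209.5 247.5] [[0.986, 0.003], [-0.168, 0.001], [0.003, -1.0]]
top can_a 0.77 [387. 199. 403. 214.] [ 493. -261.]
top can_a 0.75 [392. 178. 407. 198.] [ 555. -277.]
top can_a 0.48 [370. 193. 384. 215.] [ 502. -202.]
top basin 0.93 [344. 146. 427. 228.] [ 558. -231.]
top soda_mid 0.47 [306. 170. 323. 197.] [573.   5.]
top bottle 0.69 [209. 154. 278. 242.] [527. 242.]
top bottle 0.56 [356. 187. 370. 202.] [ 535. -155.]
top bottle 0.56 [303. 175. 324. 198.] [564.   7.]
top jar 0.93 [343. 111. 371. 142.] [ 764. -141.]
side can_a 0.42 [350. 186. 357. 191.] [ 509. -263.]
side basin 0.66 [303. 160. 374. 207.] [ 573. -276.]
side bottle 0.45 [261. 168. 276. 191.] [ 831. -206.]
side jar 0.54 [388. 137. 407. 171.] [ 441. -616.]
```

```bash
python3 - <<'E'
from h import *
W=camera("wrist")["image"];t=cv2.imread("pics/t7.png")
cv2.imwrite("pics/v8.png",np.hstack([cv2.resize(t[140:235,335:440],(420,380),interpolation=3),cv2.resize(W,(380,238))[:238].copy() if 0 else cv2.copyMakeBorder(cv2.resize(W,(380,238)),0,142,0,0,0)]))
E
```

```text
(no output)
```

View pics/v8.png

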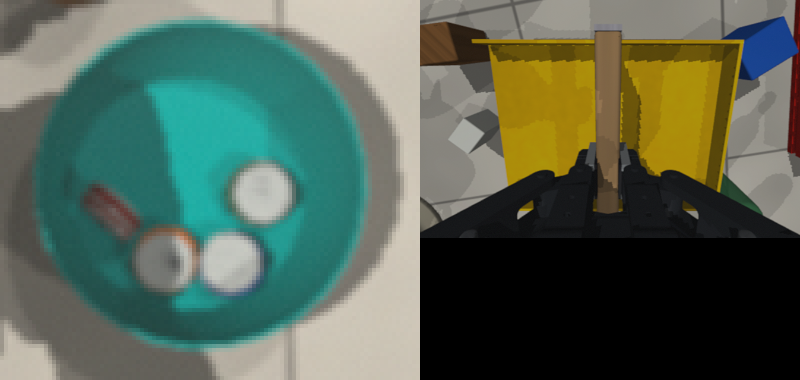

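All four cans are in the basin, the red one on edge at (110,210) against its wall, and the tray is empty. I lower the tray onto the mat.

```bash
python3 -m inch '[[0.001,0.001,-0.01,0,0,0,255],[0.001,0.001,-0.02,0,0,0,255],[0,0.001,-0.028,0,0,0,255],[0,0,-0.03,0,0,0,255],[0,0,-0.03,0,0,0,255],[0,0,-0.022,0,0,0,255],[0,0,-0.014,0,0,0,255],[0,0,-0.008,0,0,0,255],[0,0,-0.004,0,0,0,255],[0,0,0,0,0,0,255]]'
python3 -m inch '[[0,0,-0.002,0,0,0,255],[0,0,-0.001,0,0,0,255],[0,0,0,0,0,0,255],[0,0,0,0,0,0,255]]'
```

```text
t: 24.3
eef_pos: [515.4, 211.8, 81.7]
eef_rot: [0.765, 0.644, 0.001, 0.001]
force: [0.5, -0.2, -3.5]
gripper_width: 12.2
t: 24.7
eef_pos: [515.2, 211.8, 78.6]
eef_rot: [0.765, 0.644, 0.001, 0.001]
force: [-0.4, 0.4, -4.6]
gripper_width: 12.2
```

```bash
python3 -m inch '[[0,0,-0.001,0,0,0,255],[0,0,0,0,0,0,255],[0,0,0,0,0,0,255]]'
python3 -m inch '[[0,0,0,0,0,0,220],[0,0,0,0,0,0,160],[0,0,0,0,0,0,80],[0,0,0,0,0,0,0],[0,0,0,0,0,0,0],[0,0,0,0,0,0,0],[0,0,0,0,0,0,0]]' 20
python3 -m inch '[[0,0,0.01,0,0,0,0],[0,0,0.02,0,0,0,0],[0,0,0.03,0,0,0,0],[0,0,0.04,0,0,0,0],[-0.01,0,0.04,0,0,0,0],[-0.03,0,0.04,0,0,0,0],[-0.03,0,0.01,0,0,0,0],[-0.005,0,0,0,0,0,0],[0,0,0,0,0,0,0],[0,0,0,0,0,0,0]]'
python3 - <<'E'
from h import *
s=sensors.observe();W=camera("wrist");T=camera("top");S=camera("side");print(np.round(s["eef_pos"],1))
I=W["image"];Z=cv2.cvtColor(I,cv2.COLOR_BGR2HSV);y=(Z[...,0]>15)&(Z[...,0]<35)&(Z[...,1]>130)
for nm,m,parts,z in(("tray",y,TRAY[:1],4),("mat",y|(Z[...,2]<45),[box(260,200,4),box(230,170,28,4)],0)):
    m=m.astype(np.uint8);m[235:]=0;n,l,st,_=cv2.connectedComponentsWithStats(m)
    c=np.vstack([np.argwhere(l==i)[:,::-1] for i in range(1,n) if st[i,4]>600]) if nm=="tray" else np.argwhere(l==1+np.argmax(st[1:,4]))[:,::-1]
    h=cv2.convexHull(c.astype(np.int32));k=np.zeros(m.shape,np.uint8);cv2.fillPoly(k,[h],1)
    print(nm,cv2.boundingRect(h),[np.round(x,3) for x in fit([(W,k>0,s)],parts,z,(514,209,-.17),True,2)])
for n,P,q0,z in(("block",BLOCK,(437,3,0),5),("basin",BASIN,(556,-220,0),0)):
    V=[(p,g,None) for p in(T,S) for g in [reg(n,p,q0[:2],z=z+40)] if g is not None];print(n,len(V),V and fit(V,P,z,q0,n=="block"))
print("red can",ray(T,362.5,192,32))
cv2.imwrite("pics/v9.png",np.hstack([cv2.resize(T["image"][100:300,140:440],(450,300),interpolation=3),cv2.resize(I,(350,219))[:219] if 0 else cv2.copyMakeBorder(cv2.resize(I,(350,219)),0,81,0,0,0)]))
E
```

```text
t: 25.0
eef_pos: [515.3, 211.8, 77.9]
eef_rot: [0.765, 0.644, 0.001, 0.001]
force: [0.4, -0.3, 1.0]
gripper_width: 11.8
t: 25.7
eef_pos: [515.1, 211.7, 77.3]
eef_rot: [0.765, 0.644, 0.0, 0.0]
force: [0.6, -0.8, -0.1]
gripper_width: 85.7
t: 26.7
eef_pos: [440.3, 211.6, 266.6]
eef_rot: [0.765, 0.644, -0.0, 0.0]
force: [-0.1, 0.0, 0.0]
gripper_width: 85.1
[440.3 211.6 266.6]
tray (275, 70, 229, 162) [array([ 5.16202e+02,  2.12967e+02, -1.71000e-01]), np.float64(0.014)]
mat (265, 59, 240, 175) [array([ 5.16229e+02,  2.12413e+02, -1.72000e-01]), np.float64(0.013)]
block 2 ([np.float64(438.04734717203723), np.float64(1.2053476010703899), np.float64(0.050034900012736055)], np.float64(0.10393767011843474))
basin 2 ([np.float64(558.3291218346806), np.float64(-216.88387282989012), np.float64(-0.09347538300017931)], np.float64(0.2584007029957254))
red can [ 540.73123007 -153.07650749   32.        ]
```

View pics/v9.png

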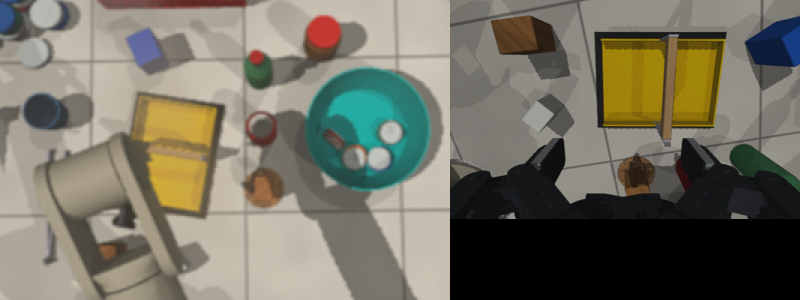

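The picture shows the empty tray on its mat, the four cans in the basin at about (360,150), and the block on the rest at (262,187). Everything else is in place, so I hand the job in.

```bash
python3 -c "
from station import env;print(env.close_job())"
```

```text
the job is handed in; nothing more can be done
None
```

The job is done and handed in at about 27 s of the 64 s allowed. No verdict was reported.

I stood the smaller brown block on the cork rest. I then lifted the tray by its bar, carried it around the bottle, and tipped it about 48° over the basin with the mouth at roughly 110 mm. All four cans slid in, and the empty tray went back on its mat.

What the last checks showed:
- **Tray:** about 1 mm from the mat's centre and within 0.01 rad of its axes, with the mouth to the same end.
- **Block:** about 2 mm from the rest's centre.
- **Cans:** all four in the basin. The red one stands on edge, leaning on the wall about 66 mm from the axis, and sat there in two successive pictures.
- **Basin and bystanders:** none looked moved in the last pictures.

Checks that were weak or disagreed:
- The final basin fit was poor (overlap error 0.26), though its centre agrees with the first within about 3 mm.
- The first top and side fits of the tray and mat were poor and differed from the wrist view by about 5 mm; I relied on the wrist view.
- I did not measure the bystanders again; I only looked at them.

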